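# Fetch the check weight for the bench scale

## Robot

A 6-joint arm with a two-finger parallel gripper is mounted at the origin on the work surface. World frame = base frame: x ahead of the robot, y to its left, z up, the work surface at z = 0. Lengths are in m, angles in degrees, forces in N, time in s.
With the tool pointing down it reaches from about 0.35 to 0.875 m from the base axis. Payload 4.2 kg.
Tool frame: the origin (TCP) lies on the centre line of the jaws, within the pads' length; the fingertips stand 25 mm ahead of it and the grasp point (between the pads) lies 6 mm ahead of it; z points along the fingers, y is the line along which they close (so a half turn about z gives the same grasp; the last joint's range is limited). The gripper opens to 87 mm and grips with 3 to 60 N. Pads are 19 mm wide; open, the fingers measure 117 mm over their backs; the gripper's body (75 mm by 190 mm) begins 51 mm behind the grasp point.
Start: joints at [-51.417, 22.042, 0.453, 0, -68.411, -14.817], TCP at [0.252, -0.572, 0.248] pointing down, gripper open.
Joint ranges: [-179.83, 179.83], [-69.29, 118.12], [-61.27, 80.66], [-181.25, 117.63], [-171.15, -9.14], [-177.46, 177.46]. Speed limits (degrees/s): [159.86, 159.86, 180, 180, 180, 180].

## Interface

Orientations are given as a 3x3 rotation matrix whose columns are the frame's x, y, z axes.
In Python, from station import r gives the robot as it stands.
- The arm moves only by the tool move_arm, never from a script. Its argument "series" is a list of rows, each an object with "grip": the opening, from 0 (shut) to 1 (fully open); "xyz": the shift along the tool's x, y, z in mm, a list of three; "angular": the turn, a rotation vector about the tool's x, y, z in rad, a list of three. A call has 1 to 10 rows; each row is the pose to reach, as a shift and turn from the pose commanded when the call began, along the tool's axes at that moment; what a row does not reach only later rows make up. A row lasts 1/10 s, in which the tool goes at most 50 mm and 8.59 degrees, less where a joint would pass 70% of its speed; a pose out of reach is approached as far as the arm can. A call with a gripper value outside its range is refused whole. The fingers move at their own pace and stop on an object; the grip force is fixed at half the most. Time passes only in rows, so rows that repeat a pose let the fingers close. It gives the time, the measured TCP pose, the force, the opening and the grip force at its end, in the units of the state.
- r.sense(): the state, without advancing time (a new reading comes with each control period).
- r.capture(name): name is "side" or "top" or "wrist"; returns a dict with "img" (420x560x3 uint8, red, green, blue), "camera_matrix" (3x3 intrinsics, pixels), "k1" (the pictures are not rectified: a ray, as slopes to the right and down, at radius r is drawn at 1 + k1 r^2 times it, then the intrinsics apply), "rvec" (rotation vector, rad) and "tvec" (3), from world to camera coordinates, as OpenCV has them; the wrist camera has in their place "hand_eye" (4x4, takes a point from camera to tool coordinates, whose origin is the TCP and whose axes are the flange's). Camera axes: x right, y down, z forward; pixel columns grow to the right and rows downward; lengths in m; the calibration is good to about 2 mm. A picture is of the moment at which its call begins: read the wrist's pose just before it. There is no depth.
- r.finish_job(): hands the job in; it is judged then, once.
The state is a dict: "time_s": time; "joints": joint angles; "joint_velocities": joint speeds; "effort": joint torques, N m; "tcp_pos": TCP position; "ee_rot": TCP orientation; "wrist_force": force on the tool from outside, world axes, zero at the start; "moment": the same for the moment, N m; "gripper_width": opening from 0.0 (shut) to 1.0 (fully open); "gripper_force": force on a finger pad.
Only numpy, scipy, OpenCV 4.12 (cv2) and the standard library are available. Lean on these libraries where they do the work, as an engineer would, in place of code of your own. Each camera call takes 0.05 s, during which the arm holds its last target. There are 200 camera calls.

## Task

The bench scale is due for its daily check. In the row of three closed compartments, slide open only the one with the green lid, take out the brass check weight and stand it upright inside the red ring marked on the middle of the scale pan, setting it down rather than dropping it. Leave the yellow and blue compartments shut.

Things in the scene. Friction and masses are not known exactly. Their poses are not given: they have to be found in the camera images.
- green_knob (a point): Centre of the top of the round black knob (22 mm wide, 24 mm high, top 93 mm above the table) in the middle of the green sliding lid; moves with it. Its +x is the way the lid slides open: level, away from the robot. z up. Lid 116 mm (x) by 96 mm (y), top 69 mm above the table. The other two lids are alike, 108 mm apart in a row along this y, in any order.
- green_lid (a joint): Slide of the green lid in m: 0 shut, with its knob over the centre of its compartment; 0.112 fully open (end stop). About 1.5 N of friction; it stays where it is left.
- yellow_lid (a joint): Slide of the yellow lid in m, 0 shut; same mechanism. To be left shut.
- blue_lid (a joint): Slide of the blue lid in m, 0 shut; same mechanism. To be left shut.
- weight: Brass check weight, 0.35 to 0.65 kg: cylinder 38 mm wide, 46 mm high, with a 16 mm wide knob on it, 54 mm in all. Origin at the centre of its underside, z up. Stands within 10 mm of the middle of the green-lidded compartment, whose floor is 8 mm and rim 65 mm above the table, 110 mm (lid's x) by 100 mm inside: most finger room is along the lid's x. Grip it 30 to 40 mm up.
- scale: Grey bench scale, fixed: flat metal pan 220 mm (x) by 200 mm (y), its top 45 mm above the origin, with a low black display on its -x side. Origin at table height under the centre of the pan, z up. A red ring of 45 mm inner radius is painted round the pan's centre; it cannot be felt.

How it is judged:
By the outcome, as a careful person would: the job done as asked, in the order asked, and still so for the second after the job is handed in, with the robot touching nothing.
It also fails if it takes over 45 s, if anything falls off the work surface, if the arm or the gripper's body presses on something with over 40 N, if the wrist force passes 120 N, or if a joint passes its speed limit or range.

## Working session

There is one attempt and no reset: what is moved stays moved. The work goes in short steps, Python scripts to look and compute and a tool call to move; the robot and the scene stay as the last step left them, time stands still between calls to the robot, and variables do not carry over. Pictures are saved under pics/ and viewed, at most 10 in all, crops included, and the job is handed in when it is done.

Besides the shell and the picture viewer there is one more tool, called after "Call:" in YAML: its name, and indented under it one key for each argument. move_arm: Moves the arm, as the interface text tells. Its arguments: {"type":"object","properties":{"series":{"type":"array"}},"required":["series"]}

```bash
mkdir -p pics; ls
cat > h.py <<'E'
import numpy as np, cv2
from station import r
def cam(c,s=None):
    if 'rvec' in c:
        R=cv2.Rodrigues(np.array(c['rvec'],float))[0]; t=np.array(c['tvec'],float).ravel()
        return R.T, -R.T@t
    H=np.array(c['hand_eye']); T=np.eye(4); T[:3,:3]=s['ee_rot']; T[:3,3]=s['tcp_pos']; W=T@H
    return W[:3,:3],W[:3,3]
def cast(c,uv,z,s=None):
    R,o=cam(c,s); K=np.array(c['camera_matrix']); uv=np.atleast_2d(np.array(uv,float))
    p=cv2.undistortPoints(uv.reshape(-1,1,2),K,np.array([c['k1'],0,0,0,0.])).reshape(-1,2)
    d=np.c_[p,np.ones(len(p))]@R.T
    return o+d*((z-o[2])/d[:,2])[:,None]
def save(c,n): cv2.imwrite(f'pics/{n}.png',c['img'][:,:,::-1])
E
python3 - <<'E'
from h import *
s=r.sense(); print(s)
a=r.capture('top');b=r.capture('side')
for c in(a,b): print(cam(c))
cv2.imwrite('pics/top.png',a['img'][:,:,::-1]);save(b,'side')
E
```

```text
pics
{'time_s': 0.0, 'joints': array([-5.14169080e+01,  2.20906493e+01,  3.81909467e-01, -3.00611339e-02,
       -6.84109041e+01, -1.48173280e+01]), 'joint_velocities': array([-0.01756356, -0.02248238, -0.00245831,  0.042634  ,  0.06692868,
        0.07751109]), 'effort': array([ 1.17932461e-03, -3.90664780e+01,  1.87404907e+01,  4.21990067e+00,
        1.08454694e-02, -2.26276366e-04]), 'tcp_pos': array([ 0.2516936 , -0.57149571,  0.24647249]), 'ee_rot': array([[-9.15278593e-01, -4.02820368e-01, -9.20899701e-04],
       [-4.02821416e-01,  9.15276546e-01,  1.93655439e-03],
       [ 6.27943455e-05,  2.14344490e-03, -9.99997701e-01]]), 'wrist_force': array([-0.3793497 , -0.29821635, -0.53835992]), 'moment': array([-0.02246816, -0.01692178, -0.04283058]), 'gripper_force': 0.0, 'gripper_width': 1.0006336210753104}
(array([[-0.0262817 , -0.99766052,  0.06310905],
       [-0.99958885,  0.02550365, -0.01310293],
       [ 0.01146277, -0.06342747, -0.99792062]]), array([ 0.42508058, -0.00215788,  0.90204839]))
(array([[-0.94218966, -0.1822828 ,  0.2811612 ],
       [-0.33457702,  0.55773977, -0.759595  ],
       [-0.01835368, -0.80975264, -0.58648428]]), array([0.2665376 , 0.63885192, 0.61601328]))
```

View pics/top.png

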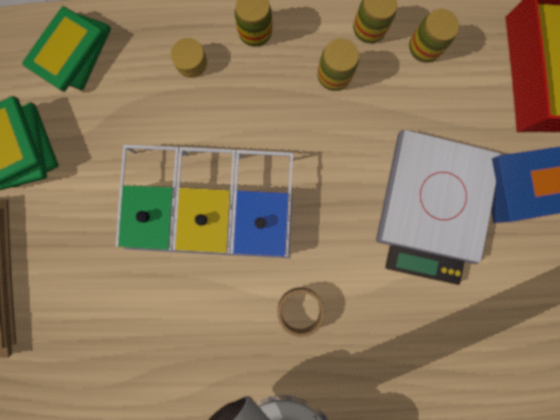

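View pics/side.png

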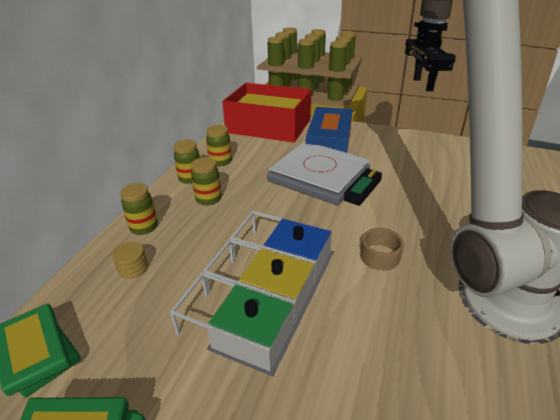

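The top view shows the green lid around (146,217) with its knob at (143,216), then yellow and blue. The ring is at about (443,195) and the rails run away from the robot. The side view agrees, with the green knob at about (252,307).

Run:
```python
from h import *
for n,gb,kw in(('top',(100,170,190,265),None),('side',(200,285,310,365),None)):
    c=r.capture(n); im=c['img']; hsv=cv2.cvtColor(im,cv2.COLOR_RGB2HSV)
    x0,y0,x1,y1=gb
    m=np.zeros(im.shape[:2],np.uint8); m[y0:y1,x0:x1]=255
    g=cv2.inRange(hsv,(45,120,40),(80,255,255))&m
    cn=max(cv2.findContours(g,0,2)[0],key=cv2.contourArea); hull=cv2.convexHull(cn)
    q=cv2.approxPolyN(hull,4) if hasattr(cv2,'approxPolyN') else cv2.minAreaRect(hull)
    q=np.array(q,float).reshape(-1,2); P=cast(c,q,.069); print(n,'lid',P.round(4).tolist(),P.mean(0).round(4))
    print([np.linalg.norm(P[i]-P[i-1]).round(4) for i in range(4)])
    k=((im.max(2)<45)&(m>0)).astype(np.uint8)
    kc=max(cv2.findContours(k,0,2)[0],key=cv2.contourArea); kb=cv2.boundingRect(kc); print('knob',kb)
    (u,v),rad=cv2.minEnclosingCircle(kc)
    print('knob cast z.081',cast(c,[[u,v]],.081))
    # ring
    x0,y0,x1,y1=(400,150,490,240) if n=='top' else (290,140,350,185)
    rm=np.zeros_like(m); rm[y0:y1,x0:x1]=255
    i=im.astype(int); rr=((i[:,:,0]-i[:,:,1]>25)&(rm>0)).astype(np.uint8)
    pts=np.argwhere(rr)[:,::-1]; W=cast(c,pts,.045)
    A=np.c_[2*W[:,:2],np.ones(len(W))]; s=np.linalg.lstsq(A,(W[:,:2]**2).sum(1),rcond=None)[0]
    print('ring',s[:2],np.sqrt(s[2]+s[0]**2+s[1]**2))
    if n=='top':
        for lo,hi,nm in(((22,120,90),(32,255,255),'y'),((105,120,50),(125,255,255),'b')):
            mm=np.zeros_like(m); mm[180:260,172:295]=255
            b=cv2.inRange(hsv,lo,hi)&mm; cn=max(cv2.findContours(b,0,2)[0],key=cv2.contourArea)
            print(nm,cast(c,[cv2.minAreaRect(cn)[0]],.069), )
```

```text
top lid [[0.5231, 0.1937, 0.069], [0.4081, 0.2025, 0.069], [0.4155, 0.2933, 0.069], [0.5257, 0.285, 0.069]] [0.4681 0.2436 0.069 ]
[np.float64(0.0914), np.float64(0.1153), np.float64(0.0911), np.float64(0.1105)]
knob (137, 212, 13, 9)
knob cast z.081 [[0.46968566 0.24373603 0.081     ]]
ring [ 0.49660287 -0.32575309] 0.046430378455799365
y [[0.46116505 0.13602399 0.069     ]]
b [[0.45208785 0.0285673  0.069     ]]
side lid [[0.4059, 0.2051, 0.069], [0.4134, 0.2997, 0.069], [0.5268, 0.2899, 0.069], [0.5193, 0.1965, 0.069]] [0.4664 0.2478 0.069 ]
[np.float64(0.1137), np.float64(0.0949), np.float64(0.1139), np.float64(0.0937)]
knob (245, 300, 13, 17)
knob cast z.081 [[0.46611677 0.24525449 0.081     ]]
ring [ 0.53724414 -0.36339358] 0.08008233159158967
```

```bash
cat >> h.py <<'E'
from scipy.spatial.transform import Rotation as Ro
def plan(p,yaw_y):
    s=r.sense(); R=np.array(s['ee_rot']); a=np.radians(yaw_y)
    y=np.array([np.cos(a),np.sin(a),0]); z=np.array([0,0,-1.]); T=np.c_[np.cross(y,z),y,z]
    print('shift mm',(R.T@(np.array(p)-s['tcp_pos'])*1000).round(1),'rot',Ro.from_matrix(R.T@T).as_rotvec().round(4))
E
python3 -c "
from h import *
plan([.468,.2445,.19],175.7)"
```

```text
shift mm [-526.8  659.8   57.7] rot [ 1.3000e-03  6.0000e-04 -1.0811e+00]
```

Call:
move_arm:
  series:
    - {"grip":1,"xyz":[-25,30,0],"angular":[0,0,-0.1]}
    - {"grip":1,"xyz":[-50,62,0],"angular":[0,0,-0.22]}
    - {"grip":1,"xyz":[-80,100,0],"angular":[0,0,-0.35]}
    - {"grip":1,"xyz":[-110,138,0],"angular":[0,0,-0.48]}
    - {"grip":1,"xyz":[-140,175,0],"angular":[0,0,-0.6]}
    - {"grip":1,"xyz":[-170,213,0],"angular":[0,0,-0.72]}
    - {"grip":1,"xyz":[-200,250,0],"angular":[0,0,-0.84]}
    - {"grip":1,"xyz":[-230,288,0],"angular":[0,0,-0.95]}
    - {"grip":1,"xyz":[-260,325,0],"angular":[0,0,-1.04]}
    - {"grip":1,"xyz":[-280,350,0],"angular":[0,0,-1.08]}

```text
time_s: 1.2
tcp_pos: [0.3672, -0.1365, 0.2478]
ee_rot: [[-0.072, -0.997, 0.001], [-0.997, 0.072, 0.0], [-0.0, -0.001, -1.0]]
wrist_force: [0.1, -0.1, -0.1]
gripper_width: 0.997
gripper_force: 0.0
```

```bash
python3 -c "
from h import *
print(r.sense()['tcp_pos'])
plan([.468,.2445,.19],175.7)"
```

```text
[ 0.36715995 -0.13650221  0.24780777]
shift mm [-387.2  -73.3   58. ] rot [-0.001   0.0004  0.0034]
```

Call:
move_arm:
  series:
    - {"grip":1,"xyz":[-35,-7,0],"angular":[0,0,0]}
    - {"grip":1,"xyz":[-75,-15,0],"angular":[0,0,0]}
    - {"grip":1,"xyz":[-120,-24,0],"angular":[0,0,0]}
    - {"grip":1,"xyz":[-165,-33,0],"angular":[0,0,0]}
    - {"grip":1,"xyz":[-210,-42,10],"angular":[0,0,0.003]}
    - {"grip":1,"xyz":[-255,-50,20],"angular":[0,0,0.003]}
    - {"grip":1,"xyz":[-300,-58,32],"angular":[0,0,0.003]}
    - {"grip":1,"xyz":[-345,-66,45],"angular":[0,0,0.003]}
    - {"grip":1,"xyz":[-375,-71,54],"angular":[0,0,0.003]}
    - {"grip":1,"xyz":[-387,-73,58],"angular":[0,0,0.003]}

```text
time_s: 2.2
tcp_pos: [0.4694, 0.2439, 0.1881]
ee_rot: [[-0.077, -0.997, -0.001], [-0.997, 0.077, -0.001], [0.001, 0.001, -1.0]]
wrist_force: [0.1, 0.3, -0.5]
gripper_width: 0.998
gripper_force: 0.0
```

Run:
```python
from h import *
s=r.sense(); c=r.capture('wrist'); save(c,'w1'); R,o=cam(c,s); print(s['tcp_pos'],R.round(2),o)
```

```text
[0.46935399 0.24386996 0.18808955] [[-1.    0.07  0.02]
 [ 0.08  0.96  0.27]
 [ 0.    0.27 -0.96]] [0.46420238 0.16980014 0.32428134]
```

View pics/w1.png

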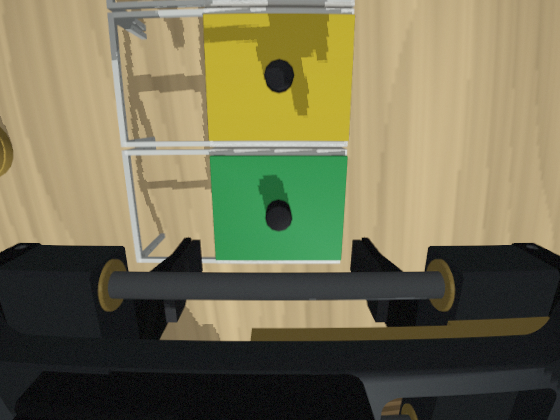

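The wrist view shows the green knob at about (278,215), with shadow on the lid above-left of it. It lies about midway between the fingers, which are at columns ~185 and ~370.

Run:
```python
from h import *
s=r.sense(); c=r.capture('wrist'); im=c['img']
k=(im.max(2)<45).astype(np.uint8); m=np.zeros_like(k); m[165:240,230:330]=1
kc=max(cv2.findContours(k&m,0,2)[0],key=cv2.contourArea); x,y,w,h=cv2.boundingRect(kc); print(x,y,w,h)
p=cast(c,[[x+w/2,y+h/2]],.081,s)[0]; print(p)
hsv=cv2.cvtColor(im,cv2.COLOR_RGB2HSV); g=cv2.inRange(hsv,(45,100,30),(85,255,255))
cn=max(cv2.findContours(g,0,2)[0],key=cv2.contourArea); q=cv2.approxPolyN(cv2.convexHull(cn),4).reshape(-1,2)
P=cast(c,q,.069,s); print(P.round(4),P.mean(0))
plan([p[0],p[1],.100],175.7)
```

```text
266 199 26 30
[0.46742626 0.24493493 0.081     ]
[[0.4066 0.2018 0.069 ]
 [0.4141 0.295  0.069 ]
 [0.5284 0.2882 0.069 ]
 [0.5218 0.193  0.069 ]] [0.46770821 0.24453932 0.069     ]
shift mm [-2.6  1.7 88.5] rot [ 0.0014 -0.0015 -0.0024]
```

Call:
move_arm:
  series:
    - {"grip":1,"xyz":[-2,2,20],"angular":[0,0,0]}
    - {"grip":1,"xyz":[-2,2,50],"angular":[0,0,0]}
    - {"grip":1,"xyz":[-2,2,75],"angular":[0,0,0]}
    - {"grip":1,"xyz":[-2,2,88],"angular":[0,0,0]}
    - {"grip":0.15,"xyz":[-2,2,88],"angular":[0,0,0]}
    - {"grip":0.15,"xyz":[-2,2,88],"angular":[0,0,0]}
    - {"grip":0.15,"xyz":[-2,2,88],"angular":[0,0,0]}
    - {"grip":0.15,"xyz":[-2,2,88],"angular":[0,0,0]}
    - {"grip":0.15,"xyz":[-2,2,88],"angular":[0,0,0]}
    - {"grip":0.15,"xyz":[-2,2,88],"angular":[0,0,0]}

```text
time_s: 3.3
tcp_pos: [0.4676, 0.2438, 0.102]
ee_rot: [[-0.079, -0.997, 0.001], [-0.997, 0.079, 0.001], [-0.001, -0.001, -1.0]]
wrist_force: [-0.6, -0.6, -0.8]
gripper_width: 0.541
gripper_force: 0.0
```

Call:
move_arm:
  series:
    - {"grip":0.15,"xyz":[0,0,0],"angular":[0,0,0]}
    - {"grip":0.15,"xyz":[0,0,0],"angular":[0,0,0]}
    - {"grip":0.15,"xyz":[0,0,0],"angular":[0,0,0]}
    - {"grip":0.15,"xyz":[0,0,0],"angular":[0,0,0]}
    - {"grip":0.15,"xyz":[0,0,0],"angular":[0,0,0]}
    - {"grip":0.15,"xyz":[0,0,0],"angular":[0,0,0]}

```text
time_s: 3.9
tcp_pos: [0.4674, 0.2437, 0.1015]
ee_rot: [[-0.079, -0.997, -0.0], [-0.997, 0.079, -0.0], [0.0, 0.0, -1.0]]
wrist_force: [-0.2, 0.2, 0.5]
gripper_width: 0.244
gripper_force: 30.0
```

Call:
move_arm:
  series:
    - {"grip":0.15,"xyz":[0,-5,0],"angular":[0,0,0]}
    - {"grip":0.15,"xyz":[0,-15,0],"angular":[0,0,0]}
    - {"grip":0.15,"xyz":[0,-30,0],"angular":[0,0,0]}
    - {"grip":0.15,"xyz":[0,-45,0],"angular":[0,0,0]}
    - {"grip":0.15,"xyz":[0,-60,0],"angular":[0,0,0]}
    - {"grip":0.15,"xyz":[0,-75,0],"angular":[0,0,0]}
    - {"grip":0.15,"xyz":[0,-90,0],"angular":[0,0,0]}
    - {"grip":0.15,"xyz":[0,-102,0],"angular":[0,0,0]}
    - {"grip":0.15,"xyz":[0,-109,0],"angular":[0,0,0]}
    - {"grip":0.15,"xyz":[0,-110,0],"angular":[0,0,0]}

```text
time_s: 4.9
tcp_pos: [0.5784, 0.235, 0.1015]
ee_rot: [[-0.079, -0.997, 0.001], [-0.997, 0.079, 0.001], [-0.001, -0.001, -1.0]]
wrist_force: [0.8, -0.4, 0.4]
gripper_width: 0.242
gripper_force: 30.0
```

Call:
move_arm:
  series:
    - {"grip":0.6,"xyz":[0,0,0],"angular":[0,0,0]}
    - {"grip":0.6,"xyz":[0,0,0],"angular":[0,0,0]}
    - {"grip":0.6,"xyz":[0,0,0],"angular":[0,0,0]}
    - {"grip":0.6,"xyz":[0,0,0],"angular":[0,0,0]}
    - {"grip":0.85,"xyz":[0,0,-20],"angular":[0,0,0]}
    - {"grip":0.85,"xyz":[0,0,-50],"angular":[0,0,0]}
    - {"grip":0.85,"xyz":[0,20,-75],"angular":[0,0,0]}
    - {"grip":0.85,"xyz":[0,60,-90],"angular":[0,0,0]}
    - {"grip":0.85,"xyz":[0,95,-90],"angular":[0,0,0]}
    - {"grip":0.85,"xyz":[0,105,-90],"angular":[0,0,0]}

```text
time_s: 5.9
tcp_pos: [0.4696, 0.2429, 0.1924]
ee_rot: [[-0.077, -0.997, -0.0], [-0.997, 0.077, 0.001], [-0.001, 0.0, -1.0]]
wrist_force: [0.9, -0.2, 0.7]
gripper_width: 0.847
gripper_force: 0.0
```

Run:
```python
from h import *
s=r.sense(); c=r.capture('wrist'); save(c,'w2'); t=r.capture('top')
im=np.hstack([c['img'][60:330,120:450],t['img'][130:270,100:310].repeat(2,0).repeat(2,1)[:270]]); cv2.imwrite('pics/w2.png',im[:,:,::-1])
```

```text
(no output)
```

View pics/w2.png

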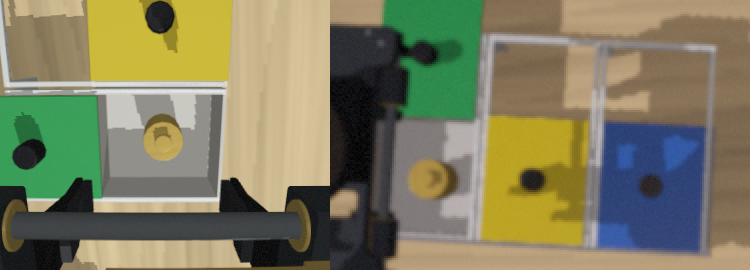

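The lid is fully open and yellow and blue are still shut. The weight stands in the compartment at wrist pixel about (283,200), upright.

Run:
```python
from h import *
s=r.sense(); c=r.capture('wrist'); im=c['img']; hsv=cv2.cvtColor(im,cv2.COLOR_RGB2HSV)
b=cv2.inRange(hsv,(14,90,60),(30,255,255)); m=np.zeros_like(b); m[155:260,228:330]=255; b&=m
cn=max(cv2.findContours(b,0,1)[0],key=cv2.contourArea); h=cv2.convexHull(cn).reshape(-1,2); x,y,w,hh=cv2.boundingRect(h); print(x,y,w,hh)
f=np.zeros_like(b); cv2.drawContours(f,[h.reshape(-1,1,2)],-1,255,-1)
cn=cv2.findContours(f,0,1)[0][0].reshape(-1,2)
W=cast(c,cn+0.,.054,s)[:,:2]; far=cn[:,1]>=y+hh*0.45; W=W[far]
A=np.c_[2*W,np.ones(len(W))]; q=np.linalg.lstsq(A,(W**2).sum(1),rcond=None)[0]; print('w',q[:2],np.sqrt(q[2]+q[:2]@q[:2]))
print('bbox',cast(c,[[x,y+hh/2],[x+w,y+hh/2],[x+w/2,y+hh]],.054,s).round(4))
plan([q[0],q[1],.049],175.7)
```

```text
265 174 40 46
w [0.46405708 0.24158605] 0.018110312003082576
bbox [[0.4815 0.2368 0.054 ]
 [0.4446 0.2396 0.054 ]
 [0.4646 0.2605 0.054 ]]
shift mm [  2.7   8.3 143. ] rot [-0.0009  0.0004 -0.0027]
```

Call:
move_arm:
  series:
    - {"grip":0.74,"xyz":[1,4,20],"angular":[0,0,0]}
    - {"grip":0.74,"xyz":[2,6,50],"angular":[0,0,0]}
    - {"grip":0.74,"xyz":[2.5,6.5,75],"angular":[0,0,0]}
    - {"grip":0.74,"xyz":[2.5,6.5,85],"angular":[0,0,0]}
    - {"grip":0.74,"xyz":[2.5,6.5,85],"angular":[0,0,0]}
    - {"grip":0.74,"xyz":[2.5,6.5,85],"angular":[0,0,0]}

```text
time_s: 6.65
tcp_pos: [0.467, 0.2418, 0.1071]
ee_rot: [[-0.079, -0.997, 0.001], [-0.997, 0.079, 0.0], [-0.0, -0.001, -1.0]]
wrist_force: [0.1, -0.2, 0.7]
gripper_width: 0.741
gripper_force: 0.0
```

```bash
python3 -c "
from h import *
for i in range(2): r.capture('wrist'); print(r.sense()['tcp_pos'])
plan([.466,.2417,.053],175.7)"
```

```text
[0.46697424 0.24197465 0.10756924]
[0.46684029 0.24198219 0.10777574]
shift mm [ 0.5  0.9 54.8] rot [-0.0021  0.0019 -0.0039]
```

Call:
move_arm:
  series:
    - {"grip":0.74,"xyz":[0.5,1,12],"angular":[0,0,-0.004]}
    - {"grip":0.74,"xyz":[0.5,1,26],"angular":[0,0,-0.004]}
    - {"grip":0.74,"xyz":[0.5,1,40],"angular":[0,0,-0.004]}
    - {"grip":0.74,"xyz":[0.5,1,50],"angular":[0,0,-0.004]}
    - {"grip":0.74,"xyz":[0.5,1,54],"angular":[0,0,-0.004]}
    - {"grip":0.74,"xyz":[0.5,1,54],"angular":[0,0,-0.004]}

```text
time_s: 7.35
tcp_pos: [0.4648, 0.241, 0.0526]
ee_rot: [[-0.075, -0.997, 0.0], [-0.997, 0.075, -0.0], [0.0, -0.0, -1.0]]
wrist_force: [0.6, -0.8, 1.0]
gripper_width: 0.741
gripper_force: 0.0
```

Call:
move_arm:
  series:
    - {"grip":0.3,"xyz":[0,1,0],"angular":[0,0,0]}
    - {"grip":0.3,"xyz":[0,2,0],"angular":[0,0,0]}
    - {"grip":0.3,"xyz":[0,2,0],"angular":[0,0,0]}
    - {"grip":0.3,"xyz":[0,2,0],"angular":[0,0,0]}
    - {"grip":0.3,"xyz":[0,2,0],"angular":[0,0,0]}
    - {"grip":0.3,"xyz":[0,2,0],"angular":[0,0,0]}
    - {"grip":0.3,"xyz":[0,2,0],"angular":[0,0,0]}

```text
time_s: 8.05
tcp_pos: [0.463, 0.2413, 0.0529]
ee_rot: [[-0.075, -0.997, 0.001], [-0.997, 0.075, 0.0], [-0.0, -0.001, -1.0]]
wrist_force: [-0.0, 0.2, 2.7]
gripper_width: 0.43
gripper_force: 30.0
```

Call:
move_arm:
  series:
    - {"grip":0.3,"xyz":[0,0,-5],"angular":[0,0,0]}
    - {"grip":0.3,"xyz":[0,0,-15],"angular":[0,0,0]}
    - {"grip":0.3,"xyz":[0,0,-30],"angular":[0,0,0]}
    - {"grip":0.3,"xyz":[0,0,-50],"angular":[0,0,0]}
    - {"grip":0.3,"xyz":[0,0,-75],"angular":[0,0,0]}
    - {"grip":0.3,"xyz":[0,0,-100],"angular":[0,0,0]}
    - {"grip":0.3,"xyz":[0,0,-120],"angular":[0,0,0]}
    - {"grip":0.3,"xyz":[0,0,-130],"angular":[0,0,0]}
    - {"grip":0.3,"xyz":[0,0,-130],"angular":[0,0,0]}

```text
time_s: 8.95
tcp_pos: [0.4629, 0.2413, 0.1838]
ee_rot: [[-0.075, -0.997, 0.002], [-0.997, 0.075, 0.002], [-0.002, -0.002, -1.0]]
wrist_force: [-0.3, 0.5, -4.1]
gripper_width: 0.429
gripper_force: 30.0
```

```bash
python3 -c "
from h import *
s=r.sense();print(s['wrist_force'],s['joints'])
plan([.497,-.326,.18],130)
c=r.capture('top');im=c['img'].astype(int);pts=np.argwhere((im[:,:,0]-im[:,:,1]>25)&(np.indices((420,560))[0]>150)&(np.indices((420,560))[0]<240)&(np.indices((420,560))[1]>405)&(np.indices((420,560))[1]<485))[:,::-1]
e=cv2.fitEllipse(pts.astype(np.float32));print(e,cast(c,[e[0]],.045))
c=r.capture('side');im=c['img'].astype(int);pts=np.argwhere((im[:,:,0]-im[:,:,1]>20))[:,::-1];pts=pts[(pts[:,0]>298)&(pts[:,0]<343)&(pts[:,1]>148)&(pts[:,1]<178)]
e=cv2.fitEllipse(pts.astype(np.float32));print(len(pts),e,cast(c,[e[0]],.045))
"
```

```text
[-0.25268352  0.51595827 -4.12203201] [ 4.53527744e+01  1.53412714e+01 -1.93500683e+01 -1.01552189e-02
 -5.51523164e+01 -4.96487199e+01]
shift mm [563.2 -76.5   2.7] rot [-7.000e-04  2.700e-03  7.976e-01]
((442.8057861328125, 195.54576110839844), (45.847354888916016, 47.957855224609375), 159.18116760253906) [[ 0.49644768 -0.32541612  0.045     ]]Traceback (most recent call last):
  File "<string>", line 8, in <module>
    e=cv2.fitEllipse(pts.astype(np.float32));print(len(pts),e,cast(c,[e[0]],.045))
cv2.error: OpenCV(4.12.0) /io/opencv/modules/imgproc/src/shapedescr.cpp:361: error: (-201:Incorrect size of input array) There should be at least 5 points to fit the ellipse in function 'fitEllipseNoDirect'
```

Call:
move_arm:
  series:
    - {"grip":0.3,"xyz":[8,-1,0],"angular":[0,0,0]}
    - {"grip":0.3,"xyz":[25,-3,0],"angular":[0,0,0]}
    - {"grip":0.3,"xyz":[50,-6,0],"angular":[0,0,0]}
    - {"grip":0.3,"xyz":[85,-11,0],"angular":[0,0,0]}
    - {"grip":0.3,"xyz":[120,-16,0],"angular":[0,0,0]}
    - {"grip":0.3,"xyz":[155,-21,0],"angular":[0,0,0]}
    - {"grip":0.3,"xyz":[190,-26,0],"angular":[0,0,0]}
    - {"grip":0.3,"xyz":[225,-31,0],"angular":[0,0,0]}
    - {"grip":0.3,"xyz":[260,-36,0],"angular":[0,0,0]}
    - {"grip":0.3,"xyz":[295,-40,0],"angular":[0,0,0]}

```text
time_s: 10.05
tcp_pos: [0.4793, -0.0587, 0.182]
ee_rot: [[-0.076, -0.997, -0.002], [-0.997, 0.076, -0.0], [0.0, 0.002, -1.0]]
wrist_force: [0.6, -0.3, -3.8]
gripper_width: 0.424
gripper_force: 30.0
```

Call:
move_arm:
  series:
    - {"grip":0.3,"xyz":[35,-5,0],"angular":[0,0,0]}
    - {"grip":0.3,"xyz":[70,-10,0],"angular":[0,0,0]}
    - {"grip":0.3,"xyz":[105,-15,0],"angular":[0,0,0]}
    - {"grip":0.3,"xyz":[140,-20,0],"angular":[0,0,0]}
    - {"grip":0.3,"xyz":[175,-25,0],"angular":[0,0,0]}
    - {"grip":0.3,"xyz":[210,-29,0],"angular":[0,0,0]}
    - {"grip":0.3,"xyz":[238,-33,10],"angular":[0,0,0]}
    - {"grip":0.3,"xyz":[258,-35,20],"angular":[0,0,0]}
    - {"grip":0.3,"xyz":[267,-36,30],"angular":[0,0,0]}
    - {"grip":0.3,"xyz":[268,-36,35],"angular":[0,0,0]}

```text
time_s: 11.05
tcp_pos: [0.4945, -0.327, 0.1455]
ee_rot: [[-0.078, -0.997, -0.003], [-0.997, 0.077, 0.002], [-0.001, 0.004, -1.0]]
wrist_force: [0.1, 1.1, -2.7]
gripper_width: 0.428
gripper_force: 30.0
```

Run:
```python
from h import *
s=r.sense();c=r.capture('wrist');t=r.capture('side');s=r.sense();print(s['tcp_pos'],s['joints'].round(1),s['gripper_width'])
im=np.hstack([c['img'],t['img'][100:240,240:400].repeat(3,0).repeat(3,1)[:420]])
im=cv2.resize(im,(800,int(420*800/im.shape[1]))); cv2.imwrite('pics/w3.png',im[:,:,::-1])
plan([.4965,-.3256,.098],175.7)
```

```text
[ 0.4949838  -0.32561646  0.14607284] [-17.7  24.1 -12.   -0.  -54.1  13.4] 0.42879318511269676
shift mm [-0.1 -1.7 48.1] rot [ 0.0033  0.0013 -0.0005]
```

View pics/w3.png

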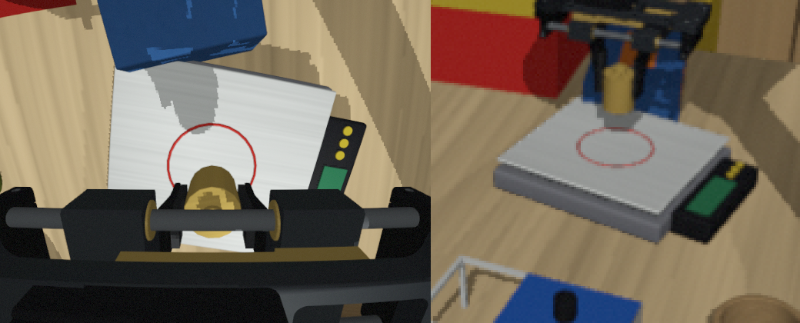

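The weight hangs upright over the pan, and the ring is clear in both views. I'll lower it most of the way, then in small steps.

Call:
move_arm:
  series:
    - {"grip":0.3,"xyz":[0,-1.5,10],"angular":[0,0,0]}
    - {"grip":0.3,"xyz":[0,-1.5,25],"angular":[0,0,0]}
    - {"grip":0.3,"xyz":[0,-1.5,38],"angular":[0,0,0]}
    - {"grip":0.3,"xyz":[0,-1.5,46],"angular":[0,0,0]}
    - {"grip":0.3,"xyz":[0,-1.5,50],"angular":[0,0,0]}
    - {"grip":0.3,"xyz":[0,-1.5,51],"angular":[0,0,0]}
    - {"grip":0.3,"xyz":[0,-1.5,51],"angular":[0,0,0]}
    - {"grip":0.3,"xyz":[0,-1.5,51],"angular":[0,0,0]}

```text
time_s: 11.95
tcp_pos: [0.4982, -0.3264, 0.0972]
ee_rot: [[-0.075, -0.997, 0.001], [-0.997, 0.075, -0.001], [0.0, -0.001, -1.0]]
wrist_force: [-0.0, 0.2, -3.3]
gripper_width: 0.424
gripper_force: 30.0
```

Call:
move_arm:
  series:
    - {"grip":0.3,"xyz":[0,0,0.5],"angular":[0,0,0]}
    - {"grip":0.3,"xyz":[0,0,1],"angular":[0,0,0]}
    - {"grip":0.3,"xyz":[0,0,1.5],"angular":[0,0,0]}
    - {"grip":0.3,"xyz":[0,0,2],"angular":[0,0,0]}
    - {"grip":0.3,"xyz":[0,0,2.5],"angular":[0,0,0]}
    - {"grip":0.3,"xyz":[0,0,3],"angular":[0,0,0]}
    - {"grip":0.3,"xyz":[0,0,3],"angular":[0,0,0]}

```text
time_s: 12.65
tcp_pos: [0.4977, -0.3261, 0.0934]
ee_rot: [[-0.075, -0.997, -0.0], [-0.997, 0.075, 0.0], [-0.0, 0.0, -1.0]]
wrist_force: [0.7, -0.1, -3.3]
gripper_width: 0.428
gripper_force: 30.0
```

Call:
move_arm:
  series:
    - {"grip":0.3,"xyz":[0,0,0.5],"angular":[0,0,0]}
    - {"grip":0.3,"xyz":[0,0,1],"angular":[0,0,0]}
    - {"grip":0.3,"xyz":[0,0,1.5],"angular":[0,0,0]}
    - {"grip":0.3,"xyz":[0,0,2],"angular":[0,0,0]}
    - {"grip":0.3,"xyz":[0,0,2],"angular":[0,0,0]}

```text
time_s: 13.15
tcp_pos: [0.4977, -0.3262, 0.0914]
ee_rot: [[-0.075, -0.997, -0.0], [-0.997, 0.075, 0.0], [-0.0, 0.0, -1.0]]
wrist_force: [-0.4, -0.6, -3.8]
gripper_width: 0.431
gripper_force: 30.0
```

Call:
move_arm:
  series:
    - {"grip":0.3,"xyz":[0,0,0.5],"angular":[0,0,0]}
    - {"grip":0.3,"xyz":[0,0,1],"angular":[0,0,0]}
    - {"grip":0.3,"xyz":[0,0,1],"angular":[0,0,0]}

```text
time_s: 13.45
tcp_pos: [0.4978, -0.3262, 0.0905]
ee_rot: [[-0.075, -0.997, -0.0], [-0.997, 0.075, 0.0], [-0.0, 0.0, -1.0]]
wrist_force: [0.7, -0.5, -3.9]
gripper_width: 0.432
gripper_force: 30.0
```

Call:
move_arm:
  series:
    - {"grip":0.3,"xyz":[0,0,0.5],"angular":[0,0,0]}
    - {"grip":0.3,"xyz":[0,0,1],"angular":[0,0,0]}
    - {"grip":0.3,"xyz":[0,0,1],"angular":[0,0,0]}

```text
time_s: 13.75
tcp_pos: [0.4979, -0.3262, 0.09]
ee_rot: [[-0.075, -0.997, 0.0], [-0.997, 0.075, -0.0], [0.0, -0.0, -1.0]]
wrist_force: [-1.2, 1.7, -0.4]
gripper_width: 0.428
gripper_force: 30.0
```

Call:
move_arm:
  series:
    - {"grip":0.3,"xyz":[0,0,0.3],"angular":[0,0,0]}
    - {"grip":0.3,"xyz":[0,0,0.5],"angular":[0,0,0]}
    - {"grip":0.3,"xyz":[0,0,0.5],"angular":[0,0,0]}

```text
time_s: 14.05
tcp_pos: [0.4979, -0.3262, 0.0899]
ee_rot: [[-0.075, -0.997, 0.0], [-0.997, 0.075, -0.0], [0.0, -0.0, -1.0]]
wrist_force: [-2.5, 2.5, 5.3]
gripper_width: 0.427
gripper_force: 30.0
```

Call:
move_arm:
  series:
    - {"grip":0.5,"xyz":[0,0,0],"angular":[0,0,0]}
    - {"grip":0.6,"xyz":[0,0,0],"angular":[0,0,0]}
    - {"grip":0.75,"xyz":[0,0,0],"angular":[0,0,0]}
    - {"grip":0.9,"xyz":[0,0,0],"angular":[0,0,0]}
    - {"grip":0.9,"xyz":[0,0,0],"angular":[0,0,0]}
    - {"grip":0.9,"xyz":[0,0,0],"angular":[0,0,0]}
    - {"grip":0.9,"xyz":[0,0,0],"angular":[0,0,0]}

```text
time_s: 14.75
tcp_pos: [0.4978, -0.3262, 0.089]
ee_rot: [[-0.075, -0.997, 0.0], [-0.997, 0.075, -0.0], [-0.0, -0.0, -1.0]]
wrist_force: [-0.6, 0.3, 0.4]
gripper_width: 0.88
gripper_force: 0.0
```

Call:
move_arm:
  series:
    - {"grip":0.9,"xyz":[0,0,-5],"angular":[0,0,0]}
    - {"grip":0.9,"xyz":[0,0,-20],"angular":[0,0,0]}
    - {"grip":0.9,"xyz":[0,0,-45],"angular":[0,0,0]}
    - {"grip":0.9,"xyz":[0,0,-80],"angular":[0,0,0]}
    - {"grip":0.9,"xyz":[-20,0,-110],"angular":[0,0,0]}
    - {"grip":0.9,"xyz":[-60,0,-125],"angular":[0,0,0]}
    - {"grip":0.9,"xyz":[-100,0,-130],"angular":[0,0,0]}
    - {"grip":0.9,"xyz":[-130,0,-130],"angular":[0,0,0]}
    - {"grip":0.9,"xyz":[-140,0,-130],"angular":[0,0,0]}
    - {"grip":0.9,"xyz":[-140,0,-130],"angular":[0,0,0]}

```text
time_s: 15.75
tcp_pos: [0.5085, -0.1856, 0.2196]
ee_rot: [[-0.073, -0.997, 0.001], [-0.997, 0.073, -0.0], [0.0, -0.001, -1.0]]
wrist_force: [-0.2, -0.8, 0.8]
gripper_width: 0.902
gripper_force: 0.0
```

Run:
```python
from h import *
c=r.capture('top');t=r.capture('side');print(r.sense()['tcp_pos'])
im=np.hstack([c['img'][120:290],t['img'][130:300,:]])[:,:]
im=cv2.resize(np.vstack([c['img'][110:290,100:500],t['img'][130:330,180:][:,:380].copy().astype(np.uint8) if 0 else cv2.resize(t['img'][130:360,160:],(400,230))]),None,fx=1.4,fy=1.4); cv2.imwrite('pics/f.png',im[:,:,::-1]); print(im.shape)
```

```text
[ 0.50831546 -0.18706455  0.21909414]
(574, 560, 3)
```

View pics/f.png

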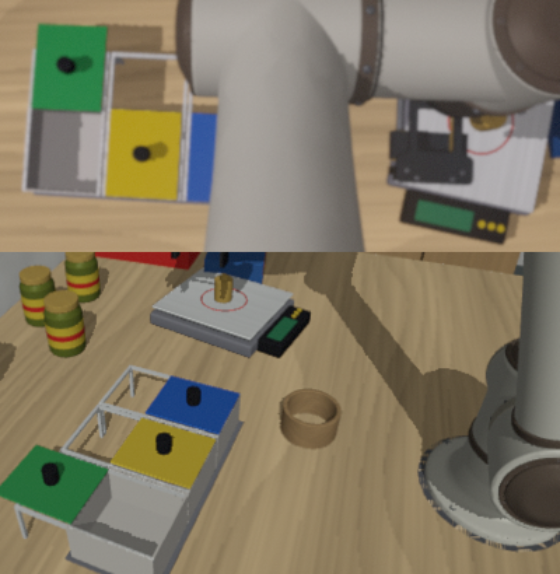

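In the side view the weight stands upright inside the ring at about (223,290). The green lid is open, the yellow and blue lids are shut, and the gripper is clear.

```bash
python3 -c "
from station import r
print(r.finish_job())"
```

```text
the job is handed in; nothing more can be done
None
```

The brass check weight is standing upright inside the red ring on the scale pan, set down under control; the green compartment is open, yellow and blue are still shut, and the job was handed in at about 16 s.

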